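Unpack the rack of porcelain blanks

ROBOT

A 6-joint arm with a two-finger parallel gripper is mounted at the origin on the work surface. World frame = base frame: x ahead of the robot, y to its left, z up, the work surface at z = 0. Lengths are in m, angles in rad, forces in N, time in s.
With the tool pointing down it reaches from about 0.25 to 0.775 m from the base axis. Payload 4 kg.
Tool frame: the origin (TCP) lies between the finger pads; the fingertips stand 25 mm ahead of it and the grasp point (between the pads) lies 6 mm ahead of it (robot.tip_reach is the distance from the TCP to the fingertips, in m); z points along the fingers, y is the line along which they close (so a half turn about z gives the same grasp; the last joint's range is limited). The gripper opens to 94 mm and grips with 3 to 60 N. Pads are 16 mm wide; open, the fingers measure 119 mm over their backs; the gripper's body (75 mm by 177 mm) begins 78 mm behind the grasp point.
Start: joints at [-1.285, 0.087, 1.371, -0, 1.684, -0.103], TCP at [0.208, -0.509, 0.231] pointing down, gripper open.
Joint ranges: [-3.1, 3.1], [-0.76, 2.03], [0.27, 2.55], [-1.08, 4.22], [0.17, 2.65], [-2.57, 2.57]. Speed limits (rad/s): [2.79, 2.79, 3.14, 3.14, 3.14, 3.14].

INTERFACE

Orientations are given as [roll, pitch, yaw] about the fixed x, y, z axes, in that order (R = Rz(yaw) Ry(pitch) Rx(roll)).
In Python, from bench import sensors, snapshot, camera_info, ticket, robot gives the robot as it stands.
- The arm moves only by the tool arm_command, never from a script. Its argument "plan" is a list of rows, each an object with "grip": the closure, from -1 (fully open) to 1 (shut); "slide": the shift along the tool's x, y, z normalised to -1 to 1, where 1 is 500 mm, a list of three; "spin": the turn about the tool's z normalised to -1 to 1, where 1 is 5 degrees. A call has 1 to 10 rows; each row shifts and turns the commanded pose from where the row before left it, along the tool's axes as they then stand; what a row does not reach is not made up. A row lasts 1/8 s, in which the tool goes at most 62.5 mm and 10.7 degrees, less where a joint would pass 70% of its speed; a pose out of reach is approached as far as the arm can. A call with a number of a shift or a turn outside -1 to 1 is refused whole. A call with a gripper value outside its range is refused whole. The fingers move at their own pace and stop on an object; the grip force is fixed at half the most. Time passes only in rows, so rows that do not move let the fingers close. It gives the time, the measured TCP pose, the force, the opening and the grip force at its end, in the units of the state.
- sensors.get_obs(): the state, without advancing time (a new reading comes with each control period).
- snapshot(name): name is "scene" or "top" or "wrist"; returns the picture (480x640x3 uint8, red, green, blue); there is no depth.
- camera_info(name): a dict with "fx", "fy", "cx", "cy" (pixels), "position" and "rotation" of the camera in the world. Camera axes: x right, y up, looking along -z (the intrinsics and any distortion apply to the point x, -y, -z); pixel columns grow to the right and rows downward; lengths in m; the calibration is good to about 2 mm. A picture is of the moment at which its call begins: read the wrist's pose just before it. camera_info takes no time and is no camera call; for the wrist camera it gives the pose at the moment of the call.
- ticket.close_job(): hands the job in; it is judged then, once.
The state is a dict: "time": time; "joint_positions": joint angles; "qvel": joint speeds; "joint_torque": joint torques, N m; "tool_pos": TCP position; "ee_rot": TCP orientation; "wrist_force": force on the tool from outside, world axes, zero at the start; "wrist_torque": the same for the moment, N m; "width": finger opening in m; "finger_force": force on a finger pad.
Only numpy, scipy, OpenCV 4.12 (cv2) and the standard library are available. Lean on these libraries where they do the work, as an engineer would, in place of code of your own. Each camera call takes 0.05 s, during which the arm holds its last target. There are 200 camera calls.

TASK

First lift the retaining bar off the carrying rack and lay it in both forks of its low stand, roughly centred; leave the boxes in place until that is done. Then unstack the four porcelain boxes and set each upright on the grey felt pad of its own shape and size, centred and squared up with the pad (the oblong box lengthwise). Porcelain chips: set the boxes and the bar down gently, never drop them.

Things in the scene. Friction and masses are not known exactly. Their poses are not given: they have to be found in the camera images.
- bar: Square aluminium bar 12 x 12 x 250 mm, 0.1 kg. Origin: mid-length, underside; y along it, z up. Starts in two upward-open U brackets (slots 16 mm wide and deep, floor 80 mm above the table) on posts 110 mm either side of its middle, 4 mm above two stacks of boxes. These posts end a fixed wooden rack below it, board 80 x 245 x 12 mm, same yaw, centre within 5 mm; nothing stands at mid-length.
- bar_stand: Low fixed wooden stand: plank 50 x 190 x 10 mm with two upward-open forks at y = +75 and -75 mm, 14 mm thick along y; the bar lies in both along y. Slots 30 mm wide (x), floor 24 mm and cheek tops 40 mm above the table; only plank between the forks. Origin: centre of the plank's underside, y along the plank, z up.
- round_box: White porcelain box, flat lid fixed on, large round: 60 mm diameter, 34 mm high, about 0.12 kg. Origin: centre of underside, z up. Starts on the rack's board, underside 12 mm above the table, in one of two bays centred 55 mm to either side of the bar's middle, along the bar; one of the two upper boxes rests on it.
- square_box: White porcelain box, flat lid fixed on, square: 52 x 52 mm, 34 mm high, about 0.12 kg. Origin: centre of underside, z up. x, y along its sides, x roughly across the bar. Starts on the rack's board, underside 12 mm above the table, in one of two bays centred 55 mm to either side of the bar's middle, along the bar; one of the two upper boxes rests on it.
- oblong_box: White porcelain box, flat lid fixed on, oblong: 30 mm wide (x), 60 mm long (y), 30 mm high, about 0.08 kg. Origin: centre of underside, z up. Starts on top of one of the two lower boxes in the rack, underside 46 mm above the table, under the bar. Its length is then roughly along the bar.
- little_round_box: White porcelain box, flat lid fixed on, small round: 40 mm diameter, 30 mm high, about 0.06 kg. Origin: centre of underside, z up. Starts on top of one of the two lower boxes in the rack, underside 46 mm above the table, under the bar.
- round_pad: Large round grey felt pad, 84 mm diameter, fixed on the table, 6 mm thick. Origin at the centre of its underside, z up. The place for the large round box.
- square_pad: Square grey felt pad, 76 x 76 mm, x and y along its sides, fixed on the table, 6 mm thick. Origin at the centre of its underside, z up. The place for the square box.
- oblong_pad: Oblong grey felt pad, 54 mm wide (x), 94 mm long (y), fixed on the table, 6 mm thick. Origin at the centre of its underside, z up. The place for the oblong box, lengthwise along it.
- little_round_pad: Small round grey felt pad, 64 mm diameter, fixed on the table, 6 mm thick. Origin at the centre of its underside, z up. The place for the small round box.
There are look-alikes about, which are no part of the job. What is shaped like the oblong_box but orange or yellow is not meant. What is shaped like the round_box but blue is not meant.

How it is judged:
On the way, in this order (a step that is already met when the one before it is completed fails the run):
1. the bar lies in both forks of its stand (x of bar in the frame of bar_stand between -0.012 and 0.012 m and y of bar in the frame of bar_stand between -0.025 and 0.025 m and z of bar in the frame of bar_stand between 0.02 and 0.029 m and angle between the y axis of bar and the y axis of bar_stand, either way round below 0.15 rad), for 0.2 s.
2. the two upper boxes (oblong, small round) stand on their pads (horizontal distance between oblong_box and oblong_pad below 0.012 m and z of oblong_box in the frame of oblong_pad between 0.002 and 0.01 m and angle between each of oblong_box, little_round_box's own z axis and vertical below 0.1 rad and angle between the y axis of oblong_box and the y axis of oblong_pad, either way round below 0.25 rad and horizontal distance between little_round_box and little_round_pad below 0.012 m and z of little_round_box in the frame of little_round_pad between 0.002 and 0.01 m), for 0.2 s.
3. the two lower boxes (large round, square) stand on their pads (horizontal distance between round_box and round_pad below 0.012 m and z of round_box in the frame of round_pad between 0.002 and 0.01 m and angle between each of round_box, square_box's own z axis and vertical below 0.1 rad and horizontal distance between square_box and square_pad below 0.012 m and z of square_box in the frame of square_pad between 0.002 and 0.01 m and (angle between the x axis of square_box and the x axis of square_pad, either way round below 0.25 rad or angle between the x axis of square_box and the y axis of square_pad, either way round below 0.25 rad)), for 0.2 s.
At the end, for the whole second after the job is handed in: Bar in both forks, its middle within 25 mm of the stand's middle lengthwise. Each box upright on the pad of its own shape and size, centres within 12 mm; square and oblong box squared up with their pads within 0.25 rad (oblong lengthwise). All released and at rest (all of step 1 and all of step 2 and all of step 3 and linear speed of each of round_box, square_box, oblong_box, little_round_box, bar below 0.02 m/s); the robot touches nothing.
It fails at once if a box is moved more than 40 mm before the bar has been brought to its stand (horizontal distance between bar and bar_stand above 0.04 m and distance of any of round_box, square_box, oblong_box, little_round_box from where it was at the start of the episode above 0.04 m).
It fails at once if a box or the bar is dropped (falls freely from more than about 30 mm) ((linear speed of round_box above 0.8 m/s and contact force between round_box and the fingers below 0.05 N) or (linear speed of square_box above 0.8 m/s and contact force between square_box and the fingers below 0.05 N) or (linear speed of oblong_box above 0.8 m/s and contact force between oblong_box and the fingers below 0.05 N) or (linear speed of little_round_box above 0.8 m/s and contact force between little_round_box and the fingers below 0.05 N) or (linear speed of bar above 0.8 m/s and contact force between bar and the fingers below 0.05 N)).
It also fails if it takes over 125 s, if anything falls off the work surface, if the arm or the gripper's body presses on something with over 40 N, if the wrist force passes 120 N, or if a joint passes its speed limit or range.

## Working session

There is one attempt and no reset: what is moved stays moved. The work goes in short steps, Python scripts to look and compute and a tool call to move; the robot and the scene stay as the last step left them, time stands still between calls to the robot, and variables do not carry over. Pictures are saved under pics/ and viewed, at most 19 in all, crops included, and the job is handed in when it is done.

Besides the shell and the picture viewer there is one more tool, called after "Emit:" in YAML: its name, and indented under it one key for each argument. arm_command: Moves the arm, as the interface text tells. Scaled input: -1 to 1 covers 500 mm each way for a shift and 5 degrees each way for a turn. Its arguments: {"type":"object","properties":{"plan":{"type":"array","items":{"type":"object","properties":{"grip":{"type":"number"},"slide":{"type":"array","items":{"type":"number"}},"spin":{"type":"number"}}}}},"required":["plan"]}

```bash
ls; mkdir -p pics
python3 - <<'E'
from bench import sensors, snapshot, camera_info
import cv2
for n in("top","scene"):
    im=snapshot(n); cv2.imwrite(f"pics/{n}0.png",im[:,:,::-1]); print(n,camera_info(n))
print(sensors.get_obs())
E
```

```text
pics
top {'fx': 477.9521780734634, 'fy': 477.9521780734634, 'cx': 317.45494741259824, 'cy': 237.96825578609352, 'position': array([0.48282857, 0.02732973, 0.87258535]), 'rotation': array([ 0.04986571, -0.02218841, -1.56651106])}
scene {'fx': 457.5625097196114, 'fy': 457.5625097196114, 'cx': 316.8417937843619, 'cy': 241.77219963166036, 'position': array([0.96510241, 0.15957124, 0.6232066 ]), 'rotation': array([0.72634592, 0.01518952, 1.89039996])}
{'time': 0.1, 'joint_positions': array([-1.28512079e+00,  8.78546966e-02,  1.37209559e+00,  2.11758441e-05,
        1.68358563e+00, -1.03097242e-01]), 'qvel': array([ 0.0008981 , -0.00098475, -0.00368415, -0.00080562,  0.00041599,
        0.001134  ]), 'joint_torque': array([ 1.69930405e-03, -3.41250801e+01, -3.03302300e+01,  7.19561731e-02,
        3.04739352e-02, -1.11588042e-04]), 'tool_pos': array([ 0.20835757, -0.50852881,  0.22943942]), 'ee_rot': array([-3.13966187e+00, -2.20924616e-04,  3.88774924e-01]), 'wrist_force': array([ 1.0173706 ,  0.55715776, -0.22048243]), 'wrist_torque': array([-0.04953233, -0.05511755, -0.04029877]), 'finger_force': 0.0, 'width': 0.09412865510449615}
```

View pics/top0.png

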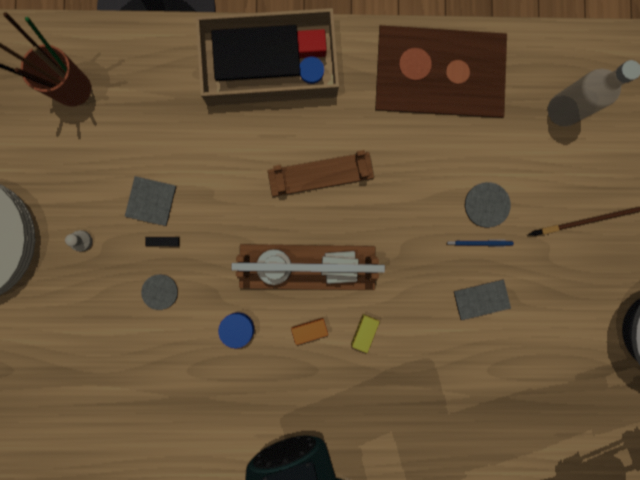

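View pics/scene0.png

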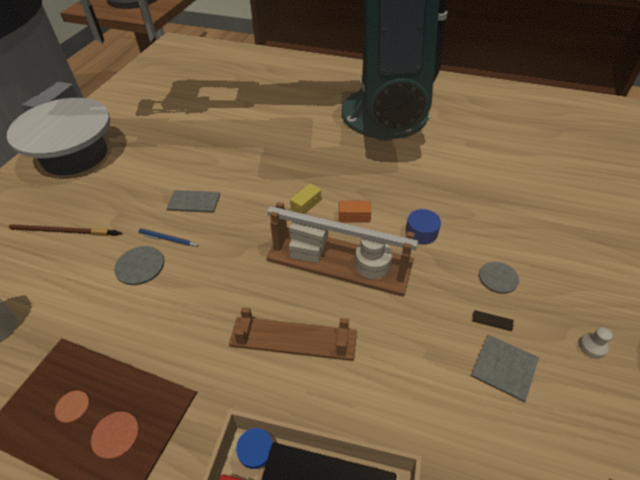

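Top view: bar along row ≈267 (cols 233–384), with the round stack at (273,267) and the oblong-on-square stack at (340,267). The stand is at (321,174). Pads: round (487,205), square (151,201), small round (160,292), oblong (482,299). The orange (310,332) and yellow (366,333) oblongs and the blue round box (237,330) are decoys; the white boxes in the rack are the ones meant.

```bash
cat > h.py <<'E'
import numpy as np, cv2
from bench import sensors, snapshot, camera_info
from scipy.spatial.transform import Rotation as Ro
def cam(n):
    c=camera_info(n); return c,Ro.from_euler('xyz',c['rotation']).as_matrix()
def ray(n,uv,z,cr=None):
    c,R=cr or cam(n); uv=np.atleast_2d(np.array(uv,float))
    d=np.c_[(uv[:,0]-c['cx'])/c['fx'],-(uv[:,1]-c['cy'])/c['fy'],-np.ones(len(uv))]@R.T
    return c['position']+d*((z-c['position'][2])/d[:,2])[:,None]
def proj(n,P,cr=None):
    c,R=cr or cam(n); q=(np.atleast_2d(P)-c['position'])@R
    return np.c_[c['cx']+c['fx']*q[:,0]/-q[:,2],c['cy']+c['fy']*q[:,1]/q[:,2]]
def blob(mask,uv,r):
    m=np.zeros_like(mask); u,v=uv; m[v-r:v+r,u-r:u+r]=mask[v-r:v+r,u-r:u+r]
    cs,_=cv2.findContours(m,cv2.RETR_EXTERNAL,cv2.CHAIN_APPROX_NONE)
    return max(cs,key=cv2.contourArea)[:,0,:]
def rect(P):
    (c,s,a)=cv2.minAreaRect((P[:,:2]*1000).astype(np.float32))
    if s[0]<s[1]: a+=90; s=s[::-1]
    return np.round(c,1),np.round(s,1),round((a+90)%180-90,1)
E
cat > m1.py <<'E'
from h import *
im=cv2.imread('pics/top0.png'); hsv=cv2.cvtColor(im,cv2.COLOR_BGR2HSV)
k=np.ones((3,3),np.uint8)
grey=((hsv[...,1]<60)&(hsv[...,2]>50)).astype(np.uint8)
for n,uv in dict(round=(487,205),square=(151,201),little=(160,292),oblong=(482,299)).items():
    P=ray('top',blob(cv2.morphologyEx(grey,cv2.MORPH_OPEN,k),uv,32),.006); print(n,*rect(P))
print('px',hsv[174,321],hsv[220,321],hsv[267,310],hsv[268,273],hsv[255,273])
# stand: dark reddish plank
br=((hsv[...,0]<12)&(hsv[...,1]>90)).astype(np.uint8)
cv2.imwrite('pics/br.png',np.vstack([br[140:310,190:400],grey[140:310,190:400]])*255)
E
python3 m1.py
python3 - <<'E'
import cv2
im=cv2.imread('pics/top0.png')[145:300,220:395]
im=cv2.resize(im,None,fx=4,fy=4,interpolation=cv2.INTER_CUBIC)[:600]
cv2.imwrite('pics/crop1.png',cv2.convertScaleAbs(im,alpha=1.3))
E
```

```text
round [ 589.5 -303. ] [81.8 79.4] -89.7
square [592.  311.6] [75.6 74.4] 77.5
little [427.7 292. ] [60.9 60.5] 1.1
oblong [ 415.9 -291.3] [93.6 52.9] -76.3
px [ 13 156  90] [ 17 115 115] [ 60  10 134] [ 54  10 133] [ 37  18 125]
```

View pics/crop1.png

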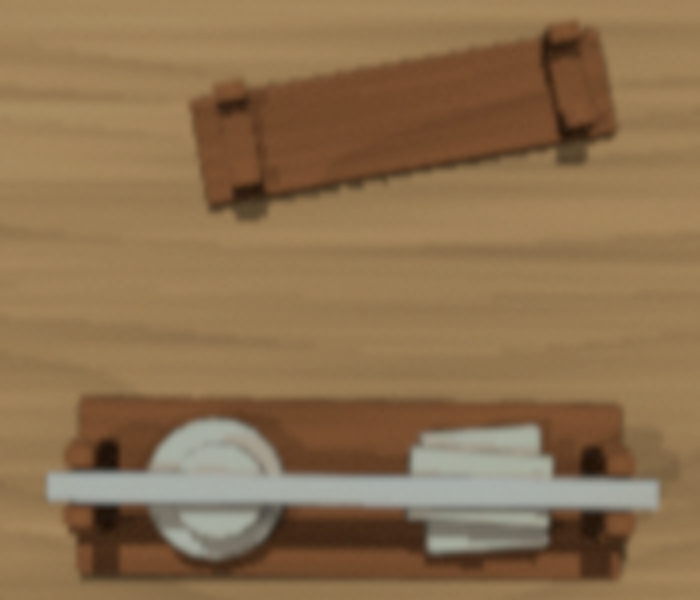

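The enlarged crop confirms the white stacks: small round on large round at the left, oblong on square (slightly different yaws) at the right. Bar ends are at crop (47,487) and (659,494). The plank corners of the stand are at (192,100), (210,210), (615,135) and (597,28).

```bash
cat > m2.py <<'E'
from h import *
def f(p,z): return ray('top',(np.array(p,float)+.5)/4-.5+[220,145],z)
im=cv2.imread('pics/top0.png'); hsv=cv2.cvtColor(im,cv2.COLOR_BGR2HSV)
S=f([(192,100),(210,210),(615,135),(597,30)],.010); print('stand man',*rect(S),S.mean(0))
br=(hsv[...,1]>130).astype(np.uint8)
P=ray('top',blob(br,(321,174),58),.010);print('stand mask',*rect(P))
B=f([(47,487),(659,494)],.092); print('bar',B, B.mean(0),np.linalg.norm(B[0]-B[1]))
g=((hsv[...,1]<40)&(hsv[...,2]>118)).astype(np.uint8)
b=f([(80,397),(620,404),(622,578),(80,577)],.012);print('board',b.round(3).tolist(),b.mean(0))
print('little c',f([(219,490)],.076),'round c',f([(215,489)],.046),'obl c',f([(481,478)],.076),'sq',f([(484,492)],.046))
E
python3 m2.py
python3 - <<'E'
import cv2
im=cv2.imread('pics/scene0.png')[170:370,220:430]
cv2.imwrite('pics/crop2.png',cv2.convertScaleAbs(cv2.resize(im,None,fx=3,fy=3,interpolation=cv2.INTER_CUBIC)[:600],alpha=1.3))
E
```

```text
stand man [641.6   2.9] [188.1  50.9] -79.6 [0.64207345 0.00302576 0.01      ]
stand mask [644.9   3.9] [189.5  56.2] -79.4
bar [[ 0.47491641  0.14982861  0.092     ]
 [ 0.47307503 -0.09951477  0.092     ]] [0.47399572 0.02515692 0.092     ] 0.24935017243458354
board [[0.514, 0.148, 0.012], [0.513, -0.095, 0.012], [0.434, -0.096, 0.012], [0.434, 0.147, 0.012]] [0.47385198 0.02616197 0.012     ]
little c [[0.47380074 0.081177   0.076     ]] round c [[0.47388383 0.08492896 0.046     ]] obl c [[ 0.47923079 -0.02773256  0.076     ]] sq [[ 0.47305986 -0.03111603  0.046     ]]
```

View pics/crop2.png

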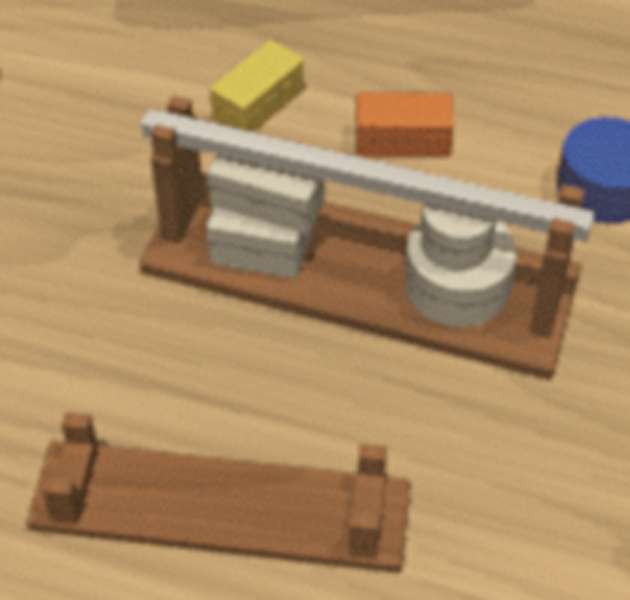

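```bash
cat > go.py <<'E'
import sys
from h import *
o=sensors.get_obs(); R=Ro.from_euler('xyz',o['ee_rot']).as_matrix(); p=o['tool_pos']
x,y,z,w=map(float,sys.argv[1:5])  # m, deg: prints slide (units) before turning, slide after turning, and spin units
yaw=np.degrees(o['ee_rot'][2]); t=np.array([x,y,z])-p
print('t',round(o['time'],2),'pos',p.round(4),'rot',np.degrees(o['ee_rot']).round(2),'w',round(o['width'],4),'F',o['wrist_force'].round(1),'grip',round(o['finger_force'],1))
R2=Ro.from_euler('z',w-yaw,degrees=True).as_matrix()@R
print('before',(R.T@t/.5).round(4),'after',(R2.T@t/.5).round(4),'spin',round(-((w-yaw+180)%360-180)/5,3))
E
python3 go.py .474 .025 .20 89.6
```

```text
t 0.1 pos [ 0.2084 -0.5085  0.2294] rot [-1.7989e+02 -1.0000e-02  2.2280e+01] w 0.0941 F [ 1.   0.6 -0.2] grip 0.0
before [ 0.8961 -0.7859  0.0606] after [1.0707 0.5239 0.0581] spin -13.465
```

Emit:
arm_command:
  plan:
    - {"grip":-1,"slide":[0.04,-0.035,0.0],"spin":0}
    - {"grip":-1,"slide":[0.07,-0.06,0.0],"spin":0}
    - {"grip":-1,"slide":[0.09,-0.08,0.0],"spin":0}
    - {"grip":-1,"slide":[0.09,-0.08,0.0],"spin":0}
    - {"grip":-1,"slide":[0.09,-0.08,0.0],"spin":0}
    - {"grip":-1,"slide":[0.09,-0.08,0.0],"spin":0}
    - {"grip":-1,"slide":[0.09,-0.08,0.0],"spin":0}
    - {"grip":-1,"slide":[0.09,-0.08,0.0],"spin":0}
    - {"grip":-1,"slide":[0.09,-0.08,0.02],"spin":0}
    - {"grip":-1,"slide":[0.09,-0.08,0.02],"spin":0}

```text
time: 1.35
tool_pos: [0.4536, -0.0097, 0.2101]
ee_rot: [3.141, -0.0, 0.389]
wrist_force: [0.3, -0.6, 0.2]
width: 0.0938
finger_force: 0.0
```

Emit:
arm_command:
  plan:
    - {"grip":-1,"slide":[0.046,-0.031,0.02],"spin":0}
    - {"grip":-1,"slide":[0.02,0,0],"spin":-1}
    - {"grip":-1,"slide":[0,0,0],"spin":-1}
    - {"grip":-1,"slide":[0,0,0],"spin":-1}
    - {"grip":-1,"slide":[0,0,0],"spin":-1}
    - {"grip":-1,"slide":[0,0,0],"spin":-1}
    - {"grip":-1,"slide":[0,0,0],"spin":-1}
    - {"grip":-1,"slide":[0,0,0],"spin":-1}
    - {"grip":-1,"slide":[0,0,0],"spin":-1}
    - {"grip":-1,"slide":[0,0,0],"spin":-1}

```text
time: 2.6
tool_pos: [0.4775, 0.0153, 0.1999]
ee_rot: [-3.14, 0.0, 1.177]
wrist_force: [-0.4, 0.3, 0.1]
width: 0.0941
finger_force: 0.0
```

Emit:
arm_command:
  plan:
    - {"grip":-1,"slide":[0,0,0],"spin":-1}
    - {"grip":-1,"slide":[0,0,0],"spin":-1}
    - {"grip":-1,"slide":[0,0,0],"spin":-1}
    - {"grip":-1,"slide":[0,0,0],"spin":-1}
    - {"grip":-1,"slide":[0,0,0],"spin":-0.46}
    - {"grip":-1,"slide":[0,0,0],"spin":0}
    - {"grip":-1,"slide":[0,0,0],"spin":0}

```text
time: 3.48
tool_pos: [0.4777, 0.0153, 0.2002]
ee_rot: [-3.141, 0.0, 1.563]
wrist_force: [0.1, -0.2, 0.3]
width: 0.0937
finger_force: 0.0
```

```bash
python3 go.py .474 .025 .20 89.6
python3 - <<'E'
from h import *
c=cam('wrist'); im=snapshot('wrist'); cv2.imwrite('pics/w1.png',cv2.convertScaleAbs(im[:,:,::-1],alpha=1.3)); print(c[0])
print(proj('wrist',[[.474,.150,.092],[.474,-.0997,.092],[.474,.025,.092]],c).round(1))
E
```

```text
t 3.48 pos [0.4777 0.0153 0.2002] rot [-179.97    0.     89.54] w 0.0937 F [ 0.1 -0.2  0.3] grip 0.0
before [ 0.0194 -0.0076  0.0004] after [ 0.0194 -0.0076  0.0004] spin -0.012
{'fx': 344.1953310717482, 'fy': 344.1953310717482, 'cx': 318.13341422148676, 'cy': 239.76345906981115, 'position': array([0.47815351, 0.09491581, 0.35514676]), 'rotation': array([-0.27714393,  0.00092966, -0.00887021])}
[[311.8  59.1]
 [315.7 369.2]
 [314.  233.8]]
```

View pics/w1.png

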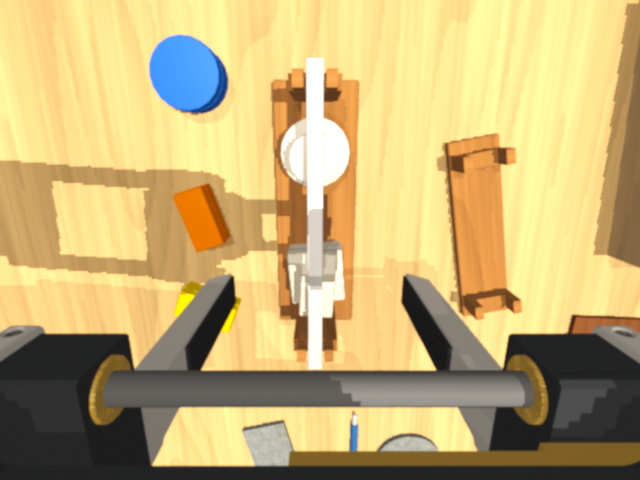

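Wrist view: bar from (315,58) to (315,368), within 3 px of prediction. The gap at mid-length (315,220) is clear, and the stand plank runs from (446,142) to (507,305). Descending to grip.

Emit:
arm_command:
  plan:
    - {"grip":-1,"slide":[0.0194,-0.006,0.04],"spin":0}
    - {"grip":-1,"slide":[0,0,0.06],"spin":0}
    - {"grip":-1,"slide":[0,0,0.05],"spin":0}
    - {"grip":-1,"slide":[0,0,0.035],"spin":0}
    - {"grip":-1,"slide":[0,0,0.022],"spin":0}
    - {"grip":-1,"slide":[0,0,0],"spin":0}
    - {"grip":1,"slide":[0,0,0],"spin":0}
    - {"grip":1,"slide":[0,0,0],"spin":0}
    - {"grip":1,"slide":[0,0,0],"spin":0}
    - {"grip":1,"slide":[0,0,0],"spin":0}

```text
time: 4.78
tool_pos: [0.4751, 0.025, 0.0972]
ee_rot: [3.141, 0.0, 1.563]
wrist_force: [-0.3, -0.2, -0.0]
width: 0.0573
finger_force: 0.0
```

Emit:
arm_command:
  plan:
    - {"grip":1,"slide":[0,0,0],"spin":0}
    - {"grip":1,"slide":[0,0,0],"spin":0}
    - {"grip":1,"slide":[0,0,0],"spin":0}

```text
time: 5.15
tool_pos: [0.4749, 0.025, 0.0969]
ee_rot: [-3.142, 0.0, 1.563]
wrist_force: [0.1, -0.9, -0.7]
width: 0.0273
finger_force: 0.0
```

```bash
python3 go.py .474 .025 .15 89.6
python3 - <<'E'
from h import *
hsv=cv2.cvtColor(cv2.imread('pics/w1.png'),cv2.COLOR_BGR2HSV)
print(hsv[220,480],hsv[220,420])
E
```

```text
t 5.15 pos [0.4749 0.025  0.0969] rot [-180.      0.     89.58] w 0.0273 F [ 0.1 -0.9 -0.7] grip 0.0
before [ 0.     -0.0019 -0.1061] after [ 0.     -0.0019 -0.1061] spin -0.005
[ 15 173 239] [ 23 109 255]
```

Emit:
arm_command:
  plan:
    - {"grip":1,"slide":[0,0,0],"spin":0}
    - {"grip":1,"slide":[0,0,0],"spin":0}
    - {"grip":1,"slide":[0,0,0],"spin":0}
    - {"grip":1,"slide":[0,0,0],"spin":0}
    - {"grip":1,"slide":[0,0,-0.01],"spin":0}
    - {"grip":1,"slide":[0,0,-0.02],"spin":0}
    - {"grip":1,"slide":[0,0,-0.03],"spin":0}
    - {"grip":1,"slide":[0,0,-0.04],"spin":0}
    - {"grip":1,"slide":[0,0,-0.02],"spin":0}
    - {"grip":1,"slide":[0,0,0],"spin":0}

```text
time: 6.4
tool_pos: [0.4757, 0.025, 0.1584]
ee_rot: [3.139, 0.0, 1.563]
wrist_force: [0.6, -1.2, -1.1]
width: 0.0119
finger_force: 30.0
```

```bash
python3 go.py .642 .003 .157 100.4
python3 - <<'E'
from h import *
im=snapshot('top'); cv2.imwrite('pics/top1.png',im[:,:,::-1])
c=cam('wrist'); im=snapshot('wrist'); cv2.imwrite('pics/w2.png',im[:,:,::-1])
im=cv2.resize(cv2.imread('pics/top1.png')[130:300,210:410],None,fx=3,fy=3,interpolation=cv2.INTER_CUBIC)
cv2.imwrite('pics/c3.png',cv2.convertScaleAbs(im,alpha=1.3))
E
```

```text
t 6.4 pos [0.4757 0.025  0.1584] rot [1.7984e+02 1.0000e-02 8.9580e+01] w 0.0119 F [ 0.6 -1.2 -1.1] grip 30.0
before [-0.0415  0.333   0.0037] after [-0.1032  0.3193  0.0036] spin -2.164
```

View pics/w2.png

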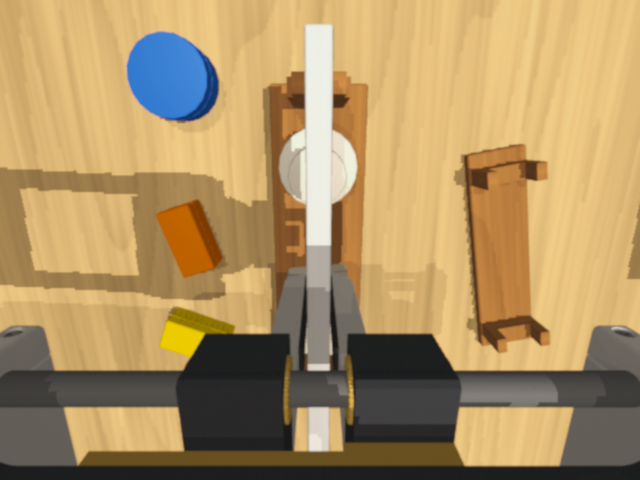

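The bar is gripped (width 11.9 mm) and level along col ≈319. The stand plank corners at its top end are at (466,155) and (524,146).

Run:
```python
from h import *
c=cam('wrist')
P=ray('wrist',[(466,155),(524,146),(482,346)],.01,c); print(P.round(4), (P[1]+P[2])/2, np.linalg.norm(P[0]-P[1]),np.linalg.norm(P[0]-P[2]),np.degrees(np.arctan2(*(P[0]-P[2])[[1,0]])))
B=ray('wrist',[(306,25),(332,25)],.1442+.0,c); print(B.round(4),B.mean(0))
```

```text
[[ 0.6005  0.0928  0.01  ]
 [ 0.6487  0.0998  0.01  ]
 [ 0.6367 -0.0927  0.01  ]] [0.64268949 0.00356523 0.01      ] 0.04868064072712863 0.18902008393010203 101.03784569107631
[[0.4701 0.1529 0.1442]
 [0.4813 0.1528 0.1442]] [0.47568436 0.1528875  0.1442    ]
```

Emit:
arm_command:
  plan:
    - {"grip":1,"slide":[0,0.03,0],"spin":0}
    - {"grip":1,"slide":[0,0.06,0],"spin":0}
    - {"grip":1,"slide":[0,0.07,0],"spin":0}
    - {"grip":1,"slide":[-0.023,0.07,0],"spin":0}
    - {"grip":1,"slide":[-0.02,0.06,0],"spin":0}
    - {"grip":1,"slide":[0,0.045,0],"spin":0}
    - {"grip":1,"slide":[0,0,0],"spin":-1}
    - {"grip":1,"slide":[0,0,0],"spin":-1}
    - {"grip":1,"slide":[0,0,0],"spin":-0.24}
    - {"grip":1,"slide":[0,0,0],"spin":0}

```text
time: 7.75
tool_pos: [0.6425, 0.0023, 0.1562]
ee_rot: [-3.141, -0.0, 1.758]
wrist_force: [-0.2, -0.2, -1.8]
width: 0.0113
finger_force: 30.0
```

```bash
python3 go.py .643 .0033 .041 100.8
```

```text
t 7.75 pos [0.6425 0.0023 0.1562] rot [-1.7995e+02 -1.0000e-02  1.0072e+02] w 0.0113 F [-0.2 -0.2 -1.8] grip 30.0
before [0.0018 0.0016 0.2304] after [0.0018 0.0016 0.2304] spin -0.016
```

Emit:
arm_command:
  plan:
    - {"grip":1,"slide":[0.002,0.001,0.03],"spin":0}
    - {"grip":1,"slide":[0,0,0.05],"spin":0}
    - {"grip":1,"slide":[0,0,0.05],"spin":0}
    - {"grip":1,"slide":[0,0,0.04],"spin":0}
    - {"grip":1,"slide":[0,0,0.025],"spin":0}
    - {"grip":1,"slide":[0,0,0.015],"spin":0}
    - {"grip":1,"slide":[0,0,0.01],"spin":0}
    - {"grip":1,"slide":[0,0,0.005],"spin":0}
    - {"grip":1,"slide":[0,0,0.002],"spin":0}
    - {"grip":1,"slide":[0,0,0],"spin":0}

```text
time: 9.0
tool_pos: [0.6428, 0.0033, 0.0439]
ee_rot: [3.141, 0.0, 1.759]
wrist_force: [0.3, -0.9, -1.7]
width: 0.0118
finger_force: 30.0
```

```bash
python3 go.py .643 .0033 .041 100.8
```

```text
t 9.0 pos [0.6428 0.0033 0.0439] rot [1.7996e+02 2.0000e-02 1.0078e+02] w 0.0118 F [ 0.3 -0.9 -1.7] grip 30.0
before [-0.0001  0.0003  0.0058] after [-0.0001  0.0003  0.0058] spin -0.005
```

Emit:
arm_command:
  plan:
    - {"grip":1,"slide":[0,0,0.003],"spin":0}
    - {"grip":1,"slide":[0,0,0.002],"spin":0}
    - {"grip":1,"slide":[0,0,0],"spin":0}

```text
time: 9.38
tool_pos: [0.6426, 0.0033, 0.041]
ee_rot: [3.141, 0.0, 1.759]
wrist_force: [0.7, 0.4, -1.5]
width: 0.0118
finger_force: 30.0
```

Emit:
arm_command:
  plan:
    - {"grip":0.6,"slide":[0,0,0],"spin":0}
    - {"grip":0.6,"slide":[0,0,0],"spin":0}
    - {"grip":0.5,"slide":[0,0,0],"spin":0}
    - {"grip":0.5,"slide":[0,0,0],"spin":0}
    - {"grip":0.5,"slide":[0,0,-0.02],"spin":0}
    - {"grip":-1,"slide":[0,0,-0.05],"spin":0}
    - {"grip":-1,"slide":[0,0,-0.08],"spin":0}
    - {"grip":-1,"slide":[0,0,-0.08],"spin":0}
    - {"grip":-1,"slide":[0,-0.06,0],"spin":0}
    - {"grip":-1,"slide":[0,-0.08,0],"spin":0}

```text
time: 10.62
tool_pos: [0.5741, -0.0099, 0.1577]
ee_rot: [3.139, 0.001, 1.759]
wrist_force: [-0.7, 0.6, -0.2]
width: 0.0699
finger_force: 0.0
```

```bash
python3 go.py .475 .025 .20 89.6;python3 - <<'E'
from h import *
im=snapshot('top'); cv2.imwrite('pics/top2.png',im[:,:,::-1])
c=cam('wrist'); im=snapshot('wrist'); cv2.imwrite('pics/w3.png',im[:,:,::-1]); np.save('w3c.npy',np.array([c],dtype=object),allow_pickle=True)
E
```

```text
t 10.62 pos [ 0.5741 -0.0099  0.1577] rot [1.7983e+02 6.0000e-02 1.0080e+02] w 0.0699 F [-0.7  0.6 -0.2] grip 0.0
before [ 0.1057 -0.1814 -0.0852] after [ 0.0684 -0.1985 -0.0852] spin 2.24
```

View pics/w3.png

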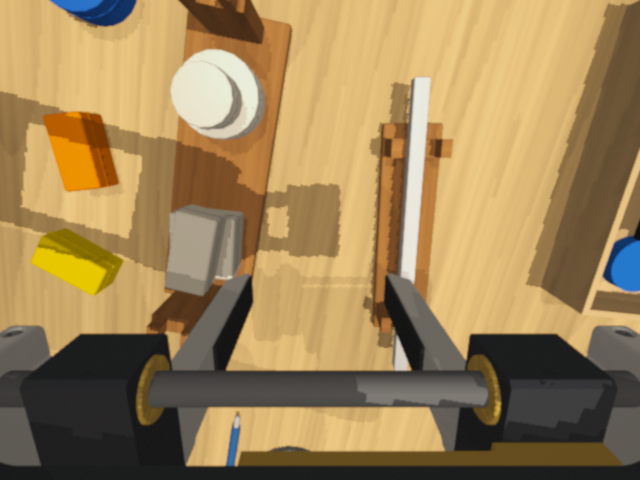

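The bar lies at col ≈415/403 between the fork cheeks (390/443 at the far fork). Small round top is at (207,95), oblong top at (195,248). Moving over the oblong for a closer look.

Emit:
arm_command:
  plan:
    - {"grip":-1,"slide":[0,0,-0.04],"spin":1}
    - {"grip":-1,"slide":[0,0,-0.045],"spin":1}
    - {"grip":-1,"slide":[0,0,0],"spin":0.24}
    - {"grip":-1,"slide":[-0.01,-0.05,0],"spin":0}
    - {"grip":-1,"slide":[-0.01,-0.05,0],"spin":0}
    - {"grip":-1,"slide":[-0.01,-0.05,0],"spin":0}
    - {"grip":-1,"slide":[-0.006,-0.04,0],"spin":0}
    - {"grip":-1,"slide":[0,0,0],"spin":0}
    - {"grip":-1,"slide":[0,0,0],"spin":0}

```text
time: 11.85
tool_pos: [0.4793, -0.027, 0.1981]
ee_rot: [3.141, -0.0, 1.564]
wrist_force: [1.0, 0.8, 0.4]
width: 0.0942
finger_force: 0.0
```

```bash
python3 go.py .477 -.028 .20 89.6;python3 - <<'E'
from h import *
im=snapshot('top'); cv2.imwrite('pics/top3.png',im[:,:,::-1])
c=cam('wrist'); print(c[0]['position'],c[0]['rotation']); im=snapshot('wrist'); cv2.imwrite('pics/w4.png',im[:,:,::-1])
E
```

```text
t 11.85 pos [ 0.4793 -0.027   0.1981] rot [ 1.7999e+02 -1.0000e-02  8.9600e+01] w 0.0942 F [1.  0.8 0.4] grip 0.0
before [-0.0021 -0.0045 -0.0038] after [-0.0021 -0.0045 -0.0038] spin -0.0
[0.47965233 0.05265374 0.35311857] [-0.27702116  0.00040465 -0.00784289]
```

View pics/w4.png

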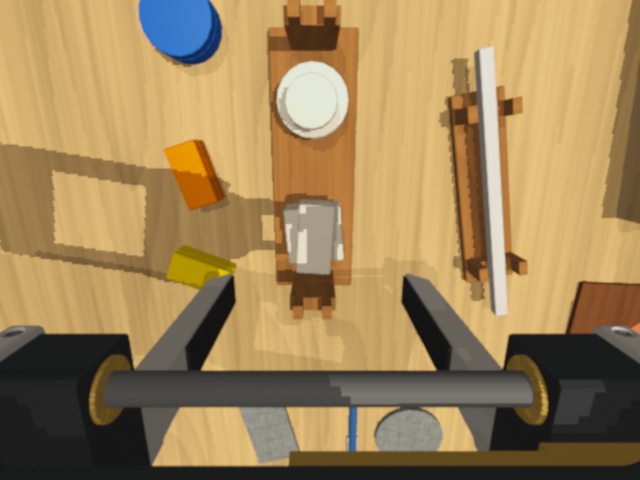

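Run:
```python
from h import *
im=cv2.imread('pics/w4.png')[60:290,260:370]
im=cv2.resize(im,None,fx=5,fy=2.6*5/2.6,interpolation=cv2.INTER_CUBIC)
im=np.hstack([im[:575],im[575:]]) if 0 else np.hstack([im[0:450],im[650:1100]])
im=im[:, :]; im=cv2.resize(im,None,fx=.7,fy=.7); 
print(im.shape); cv2.imwrite('pics/c4.png',cv2.convertScaleAbs(im,alpha=1.0))
```

```text
(315, 770, 3)
```

View pics/c4.png

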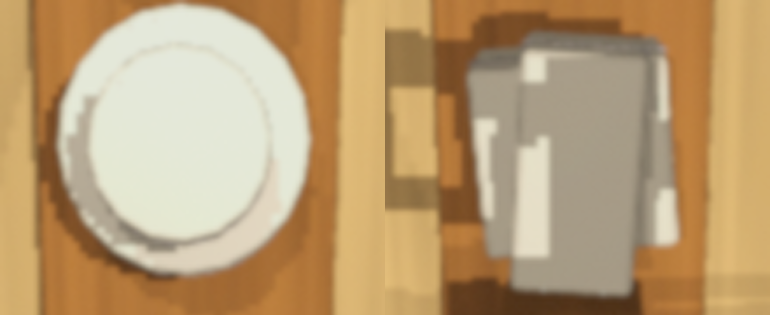

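Crop (×3.5): the small round top circle is centred at crop (180,142), spanning 89–271. Oblong top corners are at (522,50), (645,55), (632,295), (512,290), and square top corners at (468,68), (488,255), (678,243), (663,57).

Run:
```python
from h import *
c=cam('wrist')
L=lambda p:(np.array(p,float)+.5)/3.5-.5+[260,60]
Q=lambda p:(np.array(p,float)+.5-[385,0])/3.5-.5+[260,190]
P=ray('wrist',L([(180,142),(89,142),(271,142),(180,42),(180,243)]),.076,c);print('little',P.round(4).tolist())
P=ray('wrist',L([(185,140),(58,140),(311,140),(185,3),(185,277)]),.046,c);print('round',P.round(4).tolist())
P=ray('wrist',Q([(522,50),(645,55),(632,295),(512,290)]),.076,c);print('oblong',P.mean(0),*rect(P))
P=ray('wrist',Q([(468,68),(488,255),(678,243),(663,57)]),.046,c);print('square',P.mean(0),*rect(P))
# pads via wrist & round/square pads visible partially; check top offset with bar
```

```text
little [[0.4745, 0.0828, 0.076], [0.4549, 0.0829, 0.076], [0.494, 0.0826, 0.076], [0.4747, 0.1024, 0.076], [0.4742, 0.0622, 0.076]]
round [[0.4751, 0.0865, 0.046], [0.4449, 0.0867, 0.046], [0.505, 0.0863, 0.046], [0.4754, 0.116, 0.046], [0.4747, 0.0553, 0.046]]
oblong [ 0.47600529 -0.02623069  0.076     ] [475.9 -26.2] [59.8 29.5] 87.0
square [ 0.47478586 -0.02979773  0.046     ] [475.  -29.7] [51.9 51.4] -86.0
```

Emit:
arm_command:
  plan:
    - {"grip":-1,"slide":[0.0015,-0.0066,0.03],"spin":0.52}
    - {"grip":-1,"slide":[0,0,0.06],"spin":0}
    - {"grip":-1,"slide":[0,0,0.06],"spin":0}
    - {"grip":-1,"slide":[0,0,0.05],"spin":0}
    - {"grip":-1,"slide":[0,0,0.03],"spin":0}
    - {"grip":-1,"slide":[0,0,0.014],"spin":0}
    - {"grip":-1,"slide":[0,0,0],"spin":0}
    - {"grip":-1,"slide":[0,0,0],"spin":0}

```text
time: 12.95
tool_pos: [0.4762, -0.0264, 0.0775]
ee_rot: [3.14, 0.0, 1.518]
wrist_force: [0.2, 0.4, -0.9]
width: 0.094
finger_force: 0.0
```

```bash
python3 go.py .476 -.0262 .075 87
```

```text
t 12.95 pos [ 0.4762 -0.0264  0.0775] rot [1.7988e+02 2.0000e-02 8.6980e+01] w 0.094 F [ 0.2  0.4 -0.9] grip 0.0
before [ 0.0004 -0.0005  0.0051] after [ 0.0004 -0.0005  0.0051] spin -0.005
```

Emit:
arm_command:
  plan:
    - {"grip":1,"slide":[0,0,0.003],"spin":0}
    - {"grip":1,"slide":[0,0,0],"spin":0}
    - {"grip":1,"slide":[0,0,0],"spin":0}
    - {"grip":1,"slide":[0,0,0],"spin":0}
    - {"grip":1,"slide":[0,0,0],"spin":0}
    - {"grip":1,"slide":[0,0,0],"spin":0}
    - {"grip":1,"slide":[0,0,0],"spin":0}
    - {"grip":1,"slide":[0,0,0],"spin":0}
    - {"grip":1,"slide":[0,0,0],"spin":0}

```text
time: 14.08
tool_pos: [0.4755, -0.0263, 0.075]
ee_rot: [3.141, 0.0, 1.518]
wrist_force: [0.4, 0.5, 0.1]
width: 0.0297
finger_force: 30.0
```

Emit:
arm_command:
  plan:
    - {"grip":1,"slide":[0,0,-0.01],"spin":0}
    - {"grip":1,"slide":[0,0,-0.02],"spin":0}
    - {"grip":1,"slide":[0,0,-0.04],"spin":0}
    - {"grip":1,"slide":[0,0,-0.06],"spin":0}
    - {"grip":1,"slide":[0,0,-0.05],"spin":0}
    - {"grip":1,"slide":[0,0,0],"spin":0}

```text
time: 14.82
tool_pos: [0.477, -0.0266, 0.1679]
ee_rot: [3.136, 0.001, 1.518]
wrist_force: [0.6, -0.0, -0.8]
width: 0.0299
finger_force: 30.0
```

```bash
python3 go.py .416 -.291 .16 103.7
```

```text
t 14.82 pos [ 0.477  -0.0266  0.1679] rot [1.7965e+02 5.0000e-02 8.6970e+01] w 0.0299 F [ 0.6 -0.  -0.8] grip 30.0
before [-0.5346 -0.094   0.0157] after [-0.4849 -0.2439  0.0148] spin -3.345
```

Emit:
arm_command:
  plan:
    - {"grip":1,"slide":[-0.03,-0.005,0],"spin":0}
    - {"grip":1,"slide":[-0.06,-0.011,0],"spin":0}
    - {"grip":1,"slide":[-0.08,-0.014,0],"spin":0}
    - {"grip":1,"slide":[-0.09,-0.016,0],"spin":0}
    - {"grip":1,"slide":[-0.09,-0.016,0],"spin":0}
    - {"grip":1,"slide":[-0.08,-0.014,0],"spin":0}
    - {"grip":1,"slide":[-0.06,-0.01,0],"spin":0}
    - {"grip":1,"slide":[-0.042,-0.006,0],"spin":0}
    - {"grip":1,"slide":[0,0,0],"spin":-1}
    - {"grip":1,"slide":[0,0,0],"spin":-1}

```text
time: 16.08
tool_pos: [0.4147, -0.2897, 0.1638]
ee_rot: [-3.14, -0.002, 1.695]
wrist_force: [-0.7, 0.4, -0.3]
width: 0.03
finger_force: 30.0
```

Emit:
arm_command:
  plan:
    - {"grip":1,"slide":[0,0,0],"spin":-1}
    - {"grip":1,"slide":[0,0,0],"spin":-0.35}
    - {"grip":1,"slide":[0,0,0],"spin":0}
    - {"grip":1,"slide":[0,0,0],"spin":0}

```text
time: 16.58
tool_pos: [0.4153, -0.2894, 0.1648]
ee_rot: [-3.141, -0.0, 1.81]
wrist_force: [0.7, -0.4, -0.4]
width: 0.0297
finger_force: 30.0
```

```bash
python3 go.py .417 -.290 .036 103.7;python3 - <<'E'
from h import *
c=cam('wrist'); print(c[0]['position'],c[0]['rotation']); im=snapshot('wrist'); cv2.imwrite('pics/w5.png',im[:,:,::-1])
im=snapshot('top'); cv2.imwrite('pics/top4.png',im[:,:,::-1])
E
```

```text
t 16.57 pos [ 0.4153 -0.2894  0.1648] rot [-1.7999e+02 -2.0000e-02  1.0369e+02] w 0.0297 F [ 0.7 -0.4 -0.4] grip 30.0
before [-0.002   0.003   0.2576] after [-0.002   0.003   0.2576] spin -0.001
[ 0.39627078 -0.21207027  0.3197897 ] [-0.27677397  0.0007202   0.23815358]
```

View pics/w5.png

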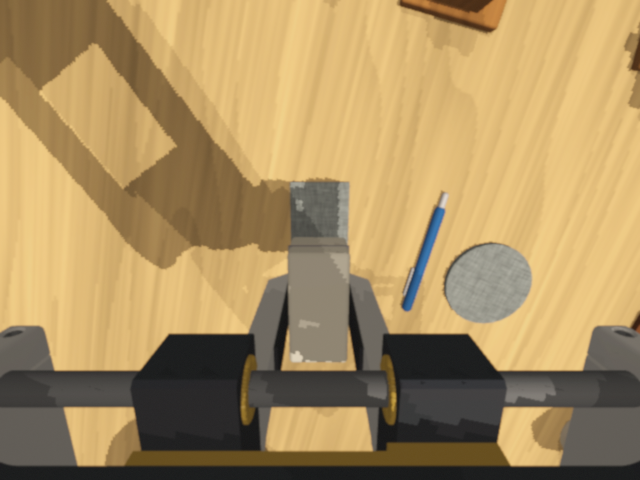

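The held oblong is in line with its pad: the pad's far edge runs (290,181)–(349,182). The large round pad is centred at about (488,283).

Run:
```python
from h import *
c=cam('wrist'); P=ray('wrist',[(290,181.5),(349,182)],.006,c)
d=(P[1]-P[0])[:2]; print(np.linalg.norm(d)); n=np.array([-d[1],d[0]])/np.linalg.norm(d); print('ob pad',P.mean(0)[:2]-n*.047,np.degrees(np.arctan2(n[1],n[0])))
im=cv2.imread('pics/w5.png'); hsv=cv2.cvtColor(im,cv2.COLOR_BGR2HSV)
g=cv2.morphologyEx((hsv[...,1]<70).astype(np.uint8),cv2.MORPH_OPEN,np.ones((3,3)))
P=ray('wrist',blob(g,(488,283),50),.006,c); print('round pad',cv2.minEnclosingCircle((P[:,:2]*1000).astype(np.float32)))
```

```text
0.053386325539101546
ob pad [ 0.41622854 -0.29128853] 103.18107272613784
round pad ((589.5960693359375, -303.939208984375), 42.98413848876953)
```

Emit:
arm_command:
  plan:
    - {"grip":1,"slide":[-0.0033,0.001,0.03],"spin":0}
    - {"grip":1,"slide":[0,0,0.06],"spin":0}
    - {"grip":1,"slide":[0,0,0.06],"spin":0}
    - {"grip":1,"slide":[0,0,0.045],"spin":0}
    - {"grip":1,"slide":[0,0,0.025],"spin":0}
    - {"grip":1,"slide":[0,0,0.015],"spin":0}
    - {"grip":1,"slide":[0,0,0.01],"spin":0}
    - {"grip":1,"slide":[0,0,0.006],"spin":0}
    - {"grip":1,"slide":[0,0,0.003],"spin":0}
    - {"grip":1,"slide":[0,0,0],"spin":0}

```text
time: 17.92
tool_pos: [0.4165, -0.2911, 0.0383]
ee_rot: [3.141, 0.001, 1.81]
wrist_force: [0.3, -0.2, -1.0]
width: 0.0296
finger_force: 30.0
```

```bash
python3 go.py .4162 -.2908 .035 103.5
```

```text
t 17.93 pos [ 0.4165 -0.2911  0.0383] rot [1.7998e+02 4.0000e-02 1.0373e+02] w 0.0296 F [ 0.3 -0.2 -1. ] grip 30.0
before [ 0.0008 -0.0004  0.0066] after [ 0.0008 -0.0004  0.0066] spin 0.045
```

Emit:
arm_command:
  plan:
    - {"grip":1,"slide":[0,0,0.003],"spin":0}
    - {"grip":1,"slide":[0,0,0.003],"spin":0}
    - {"grip":1,"slide":[0,0,0],"spin":0}
    - {"grip":0,"slide":[0,0,0],"spin":0}
    - {"grip":-0.3,"slide":[0,0,0],"spin":0}
    - {"grip":-0.3,"slide":[0,0,0],"spin":0}
    - {"grip":-0.3,"slide":[0,0,-0.02],"spin":0}
    - {"grip":-1,"slide":[0,0,-0.06],"spin":0}
    - {"grip":-1,"slide":[0,0,-0.09],"spin":0}
    - {"grip":-1,"slide":[0,0,-0.09],"spin":0}

```text
time: 19.18
tool_pos: [0.4162, -0.2909, 0.167]
ee_rot: [3.141, 0.001, 1.81]
wrist_force: [-0.0, -0.4, 0.4]
width: 0.0874
finger_force: 0.0
```

```bash
python3 go.py .4745 .0828 .17 103.7
```

```text
t 19.18 pos [ 0.4162 -0.2909  0.167 ] rot [1.7998e+02 3.0000e-02 1.0373e+02] w 0.0874 F [-0.  -0.4  0.4] grip 0.0
before [ 0.6984  0.2906 -0.0064] after [ 0.6985  0.2903 -0.0064] spin 0.005
```

Emit:
arm_command:
  plan:
    - {"grip":-1,"slide":[0.04,0.017,-0.03],"spin":0}
    - {"grip":-1,"slide":[0.07,0.029,-0.03],"spin":0}
    - {"grip":-1,"slide":[0.09,0.037,0],"spin":0}
    - {"grip":-1,"slide":[0.1,0.042,0],"spin":0}
    - {"grip":-1,"slide":[0.1,0.042,0],"spin":0}
    - {"grip":-1,"slide":[0.1,0.042,0],"spin":0}
    - {"grip":-1,"slide":[0.09,0.037,0],"spin":0}
    - {"grip":-1,"slide":[0.07,0.029,0],"spin":0}
    - {"grip":-1,"slide":[0.038,0.015,0],"spin":0}
    - {"grip":-1,"slide":[0,0,0],"spin":0}

```text
time: 20.42
tool_pos: [0.4731, 0.0845, 0.1937]
ee_rot: [-3.139, -0.001, 1.814]
wrist_force: [0.5, -0.6, 0.1]
width: 0.0938
finger_force: 0.0
```

```bash
python3 go.py .4747 .0828 .075 103.7;python3 - <<'E'
from h import *
c=cam('wrist'); im=snapshot('wrist'); cv2.imwrite('pics/w6.png',im[:,:,::-1])
print(proj('wrist',[[.4745,.0828,.076],[.4745+.02,.0828,.076],[.475,.0865,.046]],c))
im=snapshot('top'); cv2.imwrite('pics/top5.png',im[:,:,::-1])
im=snapshot('scene'); cv2.imwrite('pics/sc5.png',im[:,:,::-1])
E
```

```text
t 20.43 pos [0.4731 0.0845 0.1937] rot [-1.7986e+02 -4.0000e-02  1.0394e+02] w 0.0938 F [ 0.5 -0.6  0.1] grip 0.0
before [-0.0042  0.003   0.2374] after [-0.0042  0.003   0.2374] spin 0.048
[[320.27213271 244.65400685]
 [343.63958626 250.21298386]
 [321.69434077 231.5268241 ]]
```

View pics/w6.png

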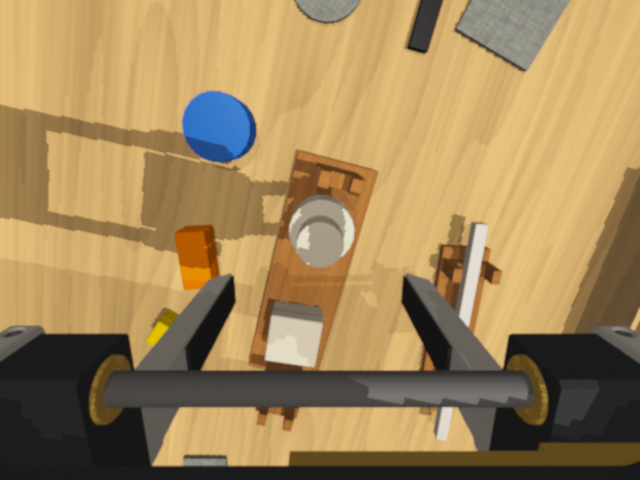

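Small round top is at (320,241), within 4 px of prediction, and the fingers have clear space either side. Descending.

Emit:
arm_command:
  plan:
    - {"grip":-1,"slide":[-0.0035,0.0025,0.03],"spin":0}
    - {"grip":-1,"slide":[0,0,0.06],"spin":0}
    - {"grip":-1,"slide":[0,0,0.06],"spin":0}
    - {"grip":-1,"slide":[0,0,0.05],"spin":0}
    - {"grip":-1,"slide":[0,0,0.025],"spin":0}
    - {"grip":-1,"slide":[0,0,0.01],"spin":0}
    - {"grip":-1,"slide":[0,0,0],"spin":0}
    - {"grip":-1,"slide":[0,0,0],"spin":0}

```text
time: 21.58
tool_pos: [0.4768, 0.0811, 0.0785]
ee_rot: [3.139, 0.0, 1.81]
wrist_force: [-0.3, 0.6, -0.2]
width: 0.094
finger_force: 0.0
```

```bash
python3 go.py .4747 .0828 .075 103.7
```

```text
t 21.57 pos [0.4768 0.0811 0.0785] rot [1.7988e+02 3.0000e-02 1.0372e+02] w 0.094 F [-0.3  0.6 -0.2] grip 0.0
before [ 0.0044 -0.0032  0.0071] after [ 0.0044 -0.0032  0.0071] spin 0.004
```

Emit:
arm_command:
  plan:
    - {"grip":-1,"slide":[0.0044,-0.0032,0.006],"spin":0}
    - {"grip":1,"slide":[0,0,0],"spin":0}
    - {"grip":1,"slide":[0,0,0],"spin":0}
    - {"grip":1,"slide":[0,0,0],"spin":0}
    - {"grip":1,"slide":[0,0,0],"spin":0}
    - {"grip":1,"slide":[0,0,0],"spin":0}
    - {"grip":1,"slide":[0,0,0],"spin":0}
    - {"grip":1,"slide":[0,0,0],"spin":0}
    - {"grip":1,"slide":[0,0,0],"spin":0}

```text
time: 22.7
tool_pos: [0.4739, 0.0828, 0.0745]
ee_rot: [3.142, 0.0, 1.81]
wrist_force: [0.8, -1.1, 0.2]
width: 0.0396
finger_force: 30.0
```

Emit:
arm_command:
  plan:
    - {"grip":1,"slide":[0,0,-0.01],"spin":0}
    - {"grip":1,"slide":[0,0,-0.02],"spin":0}
    - {"grip":1,"slide":[0,0,-0.04],"spin":0}
    - {"grip":1,"slide":[0,0,-0.06],"spin":0}
    - {"grip":1,"slide":[0,0,-0.05],"spin":0}
    - {"grip":1,"slide":[0,0,0],"spin":0}
    - {"grip":1,"slide":[0,0,0],"spin":0}

```text
time: 23.58
tool_pos: [0.4734, 0.0828, 0.1637]
ee_rot: [-3.141, -0.0, 1.81]
wrist_force: [0.0, 0.5, -2.1]
width: 0.0395
finger_force: 30.0
```

```bash
python3 go.py .4277 .292 .165 103.7
```

```text
t 23.57 pos [0.4734 0.0828 0.1637] rot [-1.7994e+02 -1.0000e-02  1.0373e+02] w 0.0395 F [ 0.   0.5 -2.1] grip 30.0
before [ 0.4282  0.0104 -0.0025] after [ 0.4282  0.0102 -0.0025] spin 0.006
```

Emit:
arm_command:
  plan:
    - {"grip":1,"slide":[0.03,0.001,0],"spin":0}
    - {"grip":1,"slide":[0.06,0.002,0],"spin":0}
    - {"grip":1,"slide":[0.08,0.002,0],"spin":0}
    - {"grip":1,"slide":[0.09,0.002,0],"spin":0}
    - {"grip":1,"slide":[0.08,0.002,0],"spin":0}
    - {"grip":1,"slide":[0.055,0.001,0],"spin":0}
    - {"grip":1,"slide":[0.033,0,0],"spin":0}
    - {"grip":1,"slide":[0,0,0],"spin":0}
    - {"grip":1,"slide":[0,0,0],"spin":0}

```text
time: 24.7
tool_pos: [0.428, 0.2912, 0.1641]
ee_rot: [-3.141, 0.001, 1.81]
wrist_force: [0.4, 0.5, 0.0]
width: 0.0397
finger_force: 30.0
```

```bash
python3 go.py .4277 .292 .0345 103.7
python3 - <<'E'
from h import *
c=cam('wrist'); im=snapshot('wrist')[:,:,::-1].copy(); cv2.imwrite('pics/w7.png',im)
a=np.linspace(0,2*np.pi,60)
P=proj('wrist',np.c_[.4277+.032*np.cos(a),.292+.032*np.sin(a),0*a+.006],c)
hsv=cv2.cvtColor(im,cv2.COLOR_BGR2HSV)
g=cv2.morphologyEx((hsv[...,1]<70).astype(np.uint8),cv2.MORPH_OPEN,np.ones((3,3)))
for dz,p in (('pred',P),): print(p[:,0].min(),p[:,0].max(),p[:,1].min(),p[:,1].max())
cs=[x for x in cv2.findContours(g,cv2.RETR_EXTERNAL,cv2.CHAIN_APPROX_NONE)[0] if cv2.contourArea(x)>500]
for x in cs: print(cv2.boundingRect(x), rect(ray('wrist',x[:,0,:],.006,c)))
E
```

```text
t 24.7 pos [0.428  0.2912 0.1641] rot [-1.7996e+02  5.0000e-02  1.0369e+02] w 0.0397 F [0.4 0.5 0. ] grip 30.0
before [ 1.900e-03 -1.000e-04  2.592e-01] after [ 1.900e-03 -1.000e-04  2.592e-01] spin -0.002
284.5247823417108 352.72301787389665 195.17108134399467 261.3996657980717
(395, 224, 34, 59) (array([519.4, 289.6]), array([58.6, 17.2]), -89.8)
(438, 196, 110, 101) (array([592.1, 313.1]), array([77.8, 75.9]), -12.6)
(0, 194, 640, 286) (array([460. , 160.6]), array([753.7, 336.8]), 13.7)
(442, 70, 57, 48) (array([523.3, 435.6]), array([44.6, 38.3]), 0.3)
```

View pics/w7.png

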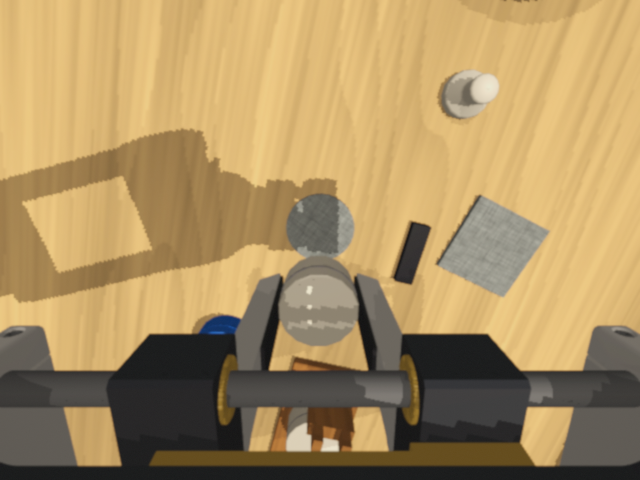

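The small round pad spans 286–354 × 194–~262, matching the prediction (284–353 × 195–261). Square pad confirmed at (0.592, 0.313), sides at −12.6°.

Emit:
arm_command:
  plan:
    - {"grip":1,"slide":[0.002,0.001,0.03],"spin":0}
    - {"grip":1,"slide":[0,0,0.06],"spin":0}
    - {"grip":1,"slide":[0,0,0.06],"spin":0}
    - {"grip":1,"slide":[0,0,0.045],"spin":0}
    - {"grip":1,"slide":[0,0,0.025],"spin":0}
    - {"grip":1,"slide":[0,0,0.015],"spin":0}
    - {"grip":1,"slide":[0,0,0.01],"spin":0}
    - {"grip":1,"slide":[0,0,0.006],"spin":0}
    - {"grip":1,"slide":[0,0,0.002],"spin":0}
    - {"grip":1,"slide":[0,0,0],"spin":0}

```text
time: 26.0
tool_pos: [0.4284, 0.2931, 0.0383]
ee_rot: [3.141, -0.0, 1.81]
wrist_force: [0.1, -0.7, -1.4]
width: 0.0395
finger_force: 30.0
```

```bash
python3 go.py .4282 .2925 .0345 103.7
```

```text
t 26.0 pos [0.4284 0.2931 0.0383] rot [179.96  -0.   103.73] w 0.0395 F [ 0.1 -0.7 -1.4] grip 30.0
before [-0.0011 -0.0008  0.0076] after [-0.0011 -0.0008  0.0076] spin 0.006
```

Emit:
arm_command:
  plan:
    - {"grip":1,"slide":[0,0,0.004],"spin":0}
    - {"grip":1,"slide":[0,0,0.003],"spin":0}
    - {"grip":1,"slide":[0,0,0],"spin":0}
    - {"grip":-0.2,"slide":[0,0,0],"spin":0}
    - {"grip":-0.5,"slide":[0,0,0],"spin":0}
    - {"grip":-0.5,"slide":[0,0,0],"spin":0}
    - {"grip":-0.5,"slide":[0,0,-0.02],"spin":0}
    - {"grip":-1,"slide":[0,0,-0.06],"spin":0}
    - {"grip":-1,"slide":[0,0,-0.1],"spin":0}
    - {"grip":-1,"slide":[0,0,-0.11],"spin":0}

```text
time: 27.25
tool_pos: [0.4278, 0.2928, 0.181]
ee_rot: [-3.141, 0.0, 1.81]
wrist_force: [0.9, 0.0, 0.5]
width: 0.0931
finger_force: 0.0
```

```bash
python3 go.py .475 .03 .20 90
python3 - <<'E'
from h import *
im=snapshot('top'); cv2.imwrite('pics/top6.png',im[:,:,::-1])
E
```

```text
t 27.25 pos [0.4278 0.2928 0.181 ] rot [-1.7996e+02  2.0000e-02  1.0373e+02] w 0.0931 F [0.9 0.  0.5] grip 0.0
before [-0.5329 -0.033  -0.0378] after [-0.5255  0.0944 -0.0379] spin 2.745
```

Emit:
arm_command:
  plan:
    - {"grip":-1,"slide":[0,0,0],"spin":1}
    - {"grip":-1,"slide":[0,0,0],"spin":1}
    - {"grip":-1,"slide":[0,0,0],"spin":0.745}
    - {"grip":-1,"slide":[-0.03,0.007,0],"spin":0}
    - {"grip":-1,"slide":[-0.07,0.016,0],"spin":0}
    - {"grip":-1,"slide":[-0.09,0.02,0],"spin":0}
    - {"grip":-1,"slide":[-0.09,0.02,0],"spin":0}
    - {"grip":-1,"slide":[-0.08,0.018,0],"spin":0}
    - {"grip":-1,"slide":[-0.053,0.013,0],"spin":0}
    - {"grip":-1,"slide":[0,0,0],"spin":0}

```text
time: 28.55
tool_pos: [0.4755, 0.0843, 0.1797]
ee_rot: [3.141, 0.0, 1.568]
wrist_force: [-0.2, 0.2, 0.3]
width: 0.0939
finger_force: 0.0
```

Emit:
arm_command:
  plan:
    - {"grip":-1,"slide":[0,0,0],"spin":0}
    - {"grip":-1,"slide":[0,0,0],"spin":0}

```text
time: 28.8
tool_pos: [0.475, 0.0873, 0.1795]
ee_rot: [3.142, -0.0, 1.572]
wrist_force: [0.2, 0.1, -0.7]
width: 0.094
finger_force: 0.0
```

```bash
python3 go.py .475 .0865 .046 90
python3 - <<'E'
from h import *
c=cam('wrist'); im=snapshot('wrist')[:,:,::-1].copy(); cv2.imwrite('pics/w8.png',im)
hsv=cv2.cvtColor(im,cv2.COLOR_BGR2HSV)
print(proj('wrist',[[.475,.0865,.046],[.4748,-.0298,.046]],c).round())
g=cv2.morphologyEx((hsv[...,1]<60).astype(np.uint8),cv2.MORPH_OPEN,np.ones((3,3)))
for x in cv2.findContours(g,cv2.RETR_EXTERNAL,cv2.CHAIN_APPROX_NONE)[0]:
    if 800<cv2.contourArea(x)<9000: print(cv2.boundingRect(x), rect(ray('wrist',x[:,0,:],.046,c)))
cv2.imwrite('pics/c8.png',cv2.resize(im[130:400,220:420],None,fx=2.2,fy=2.2,interpolation=cv2.INTER_CUBIC))
E
```

```text
t 28.8 pos [0.475  0.0873 0.1795] rot [ 1.800e+02 -1.000e-02  9.009e+01] w 0.094 F [ 0.2  0.1 -0.7] grip 0.0
before [-0.0016 -0.      0.2671] after [-0.0016 -0.      0.2671] spin 0.019
[[319. 238.]
 [318. 354.]]
(285, 200, 68, 70) (array([475.5,  87.9]), array([61.1, 58.7]), 62.9)
(229, 0, 69, 26) (array([434.3, 258.1]), array([49.5, 16.1]), 0.0)
```

View pics/c8.png

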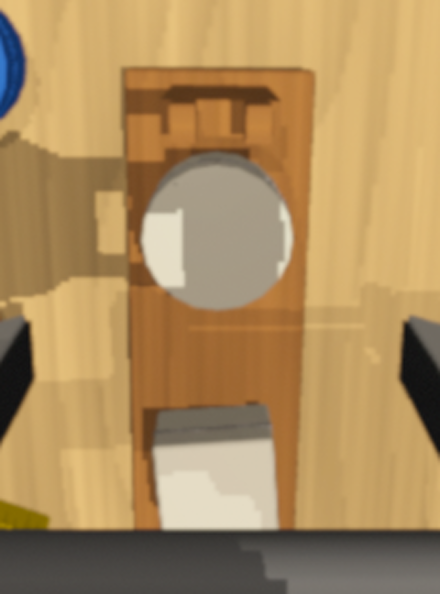

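Crop: the large round box is in its bay at crop (217,237), i.e. (0.4755, 0.087), undisturbed and clear for the fingers.

Emit:
arm_command:
  plan:
    - {"grip":-1,"slide":[-0.001,0.0005,0.04],"spin":0}
    - {"grip":-1,"slide":[0,0,0.07],"spin":0}
    - {"grip":-1,"slide":[0,0,0.07],"spin":0}
    - {"grip":-1,"slide":[0,0,0.05],"spin":0}
    - {"grip":-1,"slide":[0,0,0.025],"spin":0}
    - {"grip":-1,"slide":[0,0,0.01],"spin":0}
    - {"grip":-1,"slide":[0,0,0],"spin":0}
    - {"grip":-1,"slide":[0,0,0],"spin":0}

```text
time: 29.85
tool_pos: [0.4764, 0.0861, 0.0481]
ee_rot: [3.139, -0.0, 1.571]
wrist_force: [0.8, -0.2, 0.3]
width: 0.0938
finger_force: 0.0
```

```bash
python3 go.py .4753 .087 .046 90
```

```text
t 29.85 pos [0.4764 0.0861 0.0481] rot [179.87  -0.    90.01] w 0.0938 F [ 0.8 -0.2  0.3] grip 0.0
before [ 0.0018 -0.0022  0.0043] after [ 0.0018 -0.0022  0.0043] spin 0.002
```

Emit:
arm_command:
  plan:
    - {"grip":-1,"slide":[0.0018,-0.0015,0.005],"spin":0}
    - {"grip":1,"slide":[0,0,0],"spin":0}
    - {"grip":1,"slide":[0,0,0],"spin":0}
    - {"grip":1,"slide":[0,0,0],"spin":0}
    - {"grip":1,"slide":[0,0,0],"spin":0}
    - {"grip":1,"slide":[0,0,0],"spin":0}
    - {"grip":1,"slide":[0,0,0],"spin":0}
    - {"grip":1,"slide":[0,0,0],"spin":0}

```text
time: 30.85
tool_pos: [0.4748, 0.0869, 0.0445]
ee_rot: [3.141, 0.0, 1.571]
wrist_force: [-0.1, 0.1, -0.5]
width: 0.0597
finger_force: 30.0
```

Emit:
arm_command:
  plan:
    - {"grip":1,"slide":[0,0,-0.01],"spin":0}
    - {"grip":1,"slide":[0,0,-0.02],"spin":0}
    - {"grip":1,"slide":[0,0,-0.05],"spin":0}
    - {"grip":1,"slide":[0,0,-0.09],"spin":0}
    - {"grip":1,"slide":[0,0,-0.07],"spin":0}
    - {"grip":1,"slide":[0,0,-0.02],"spin":0}
    - {"grip":1,"slide":[0,0,0],"spin":0}
    - {"grip":1,"slide":[0,0,0],"spin":0}

```text
time: 31.85
tool_pos: [0.4737, 0.0868, 0.1724]
ee_rot: [-3.138, 0.0, 1.571]
wrist_force: [-0.6, -0.3, -1.2]
width: 0.0597
finger_force: 30.0
```

```bash
python3 go.py .5896 -.3033 .17 90
```

```text
t 31.85 pos [0.4737 0.0868 0.1724] rot [-1.7979e+02  2.0000e-02  9.0000e+01] w 0.0597 F [-0.6 -0.3 -1.2] grip 30.0
before [-0.7802  0.2319  0.0042] after [-0.7802  0.2319  0.0042] spin 0.001
```

Emit:
arm_command:
  plan:
    - {"grip":1,"slide":[-0.03,0.009,0],"spin":0}
    - {"grip":1,"slide":[-0.06,0.018,0],"spin":0}
    - {"grip":1,"slide":[-0.09,0.027,0],"spin":0}
    - {"grip":1,"slide":[-0.1,0.03,0],"spin":0}
    - {"grip":1,"slide":[-0.1,0.03,0],"spin":0}
    - {"grip":1,"slide":[-0.1,0.03,0],"spin":0}
    - {"grip":1,"slide":[-0.1,0.03,0],"spin":0}
    - {"grip":1,"slide":[-0.09,0.027,0],"spin":0}
    - {"grip":1,"slide":[-0.07,0.02,0],"spin":0}
    - {"grip":1,"slide":[-0.04,0.011,0],"spin":0}

```text
time: 33.1
tool_pos: [0.5899, -0.3063, 0.1723]
ee_rot: [-3.139, -0.001, 1.568]
wrist_force: [0.3, 0.5, -1.6]
width: 0.0591
finger_force: 30.0
```

Emit:
arm_command:
  plan:
    - {"grip":1,"slide":[0,0,0],"spin":0}
    - {"grip":1,"slide":[0,0,0],"spin":0}
    - {"grip":1,"slide":[0,0,0],"spin":0}

```text
time: 33.48
tool_pos: [0.5906, -0.3021, 0.1745]
ee_rot: [-3.141, -0.0, 1.572]
wrist_force: [-0.1, -0.2, -0.8]
width: 0.0593
finger_force: 30.0
```

```bash
python3 go.py .5896 -.3033 .0385 90
python3 - <<'E'
from h import *
c=cam('wrist'); im=snapshot('wrist')[:,:,::-1].copy(); cv2.imwrite('pics/w9.png',im)
a=np.linspace(0,2*np.pi,90)
P=proj('wrist',np.c_[.5896+.042*np.cos(a),-.3033+.042*np.sin(a),0*a+.006],c)
print('pred pad',P.min(0),P.max(0))
hsv=cv2.cvtColor(im,cv2.COLOR_BGR2HSV)
g=cv2.morphologyEx((hsv[...,1]<70).astype(np.uint8),cv2.MORPH_OPEN,np.ones((3,3)))
r=[np.where(g[y,200:440])[0]+200 for y in (175,185,195,205,215,225)]
print([(x.min(),x.max()) if len(x) else None for x in r], np.where(g[100:300,320])[0].min()+100)
# oblong placed
P=[x for x in cv2.findContours(g,cv2.RETR_EXTERNAL,cv2.CHAIN_APPROX_NONE)[0] if cv2.contourArea(x)>500]
for x in P: print(cv2.boundingRect(x))
E
```

```text
t 33.48 pos [ 0.5906 -0.3021  0.1745] rot [-1.7998e+02 -2.0000e-02  9.0070e+01] w 0.0593 F [-0.1 -0.2 -0.8] grip 30.0
before [-0.0024 -0.0019  0.2719] after [-0.0024 -0.0019  0.2719] spin 0.013
pred pad [274.24729602 185.06796333] [361.03345056 269.37614605]
[None, None, (np.int64(291), np.int64(345)), (np.int64(283), np.int64(354)), (np.int64(278), np.int64(359)), (np.int64(276), np.int64(361))] 186
(0, 186, 640, 294)
(92, 162, 89, 105)
```

View pics/w9.png

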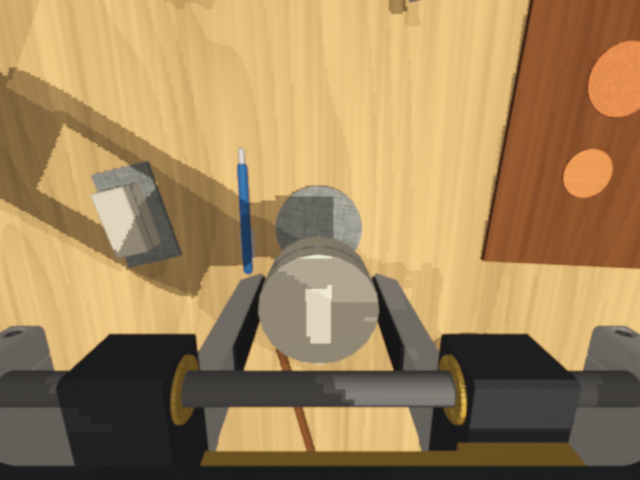

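The held round box is aligned with its pad (276–361, top row 186, as predicted). The oblong sits centred on its pad at (137,214). The pencil lies nearby at col 245, so I'll open only partly.

Emit:
arm_command:
  plan:
    - {"grip":1,"slide":[-0.0024,-0.0015,0.03],"spin":0}
    - {"grip":1,"slide":[0,0,0.06],"spin":0}
    - {"grip":1,"slide":[0,0,0.06],"spin":0}
    - {"grip":1,"slide":[0,0,0.05],"spin":0}
    - {"grip":1,"slide":[0,0,0.03],"spin":0}
    - {"grip":1,"slide":[0,0,0.018],"spin":0}
    - {"grip":1,"slide":[0,0,0.01],"spin":0}
    - {"grip":1,"slide":[0,0,0.006],"spin":0}
    - {"grip":1,"slide":[0,0,0],"spin":0}
    - {"grip":1,"slide":[0,0,0],"spin":0}

```text
time: 34.78
tool_pos: [0.5904, -0.3046, 0.0432]
ee_rot: [3.14, 0.001, 1.571]
wrist_force: [-0.1, -0.3, -1.9]
width: 0.0593
finger_force: 30.0
```

```bash
python3 go.py .5896 -.3033 .0385 90
```

```text
t 34.77 pos [ 0.5904 -0.3046  0.0432] rot [1.7994e+02 4.0000e-02 9.0000e+01] w 0.0593 F [-0.1 -0.3 -1.9] grip 30.0
before [ 0.0025 -0.0015  0.0095] after [ 0.0025 -0.0015  0.0095] spin 0.0
```

Emit:
arm_command:
  plan:
    - {"grip":1,"slide":[0.002,-0.001,0.004],"spin":0}
    - {"grip":1,"slide":[0,0,0.003],"spin":0}
    - {"grip":1,"slide":[0,0,0.002],"spin":0}
    - {"grip":1,"slide":[0,0,0],"spin":0}
    - {"grip":-0.5,"slide":[0,0,0],"spin":0}
    - {"grip":-0.55,"slide":[0,0,0],"spin":0}
    - {"grip":-0.55,"slide":[0,0,0],"spin":0}
    - {"grip":-0.55,"slide":[0,0,-0.02],"spin":0}
    - {"grip":-0.55,"slide":[0,0,-0.06],"spin":0}
    - {"grip":-1,"slide":[0,0,-0.1],"spin":0}

```text
time: 36.02
tool_pos: [0.5884, -0.3026, 0.127]
ee_rot: [-3.138, -0.002, 1.571]
wrist_force: [-0.0, 0.0, 0.6]
width: 0.0799
finger_force: 0.0
```

Emit:
arm_command:
  plan:
    - {"grip":-1,"slide":[0,0,-0.09],"spin":0}
    - {"grip":-1,"slide":[0,0,-0.03],"spin":0}
    - {"grip":-1,"slide":[0,0,0],"spin":0}

```text
time: 36.4
tool_pos: [0.5899, -0.3035, 0.189]
ee_rot: [3.14, 0.001, 1.571]
wrist_force: [-0.0, -0.2, -1.0]
width: 0.094
finger_force: 0.0
```

```bash
python3 go.py .4748 -.0298 .18 94
```

```text
t 36.4 pos [ 0.5899 -0.3035  0.189 ] rot [1.7989e+02 7.0000e-02 9.0000e+01] w 0.094 F [-0.  -0.2 -1. ] grip 0.0
before [ 0.5475 -0.2301  0.0168] after [ 0.5622 -0.1914  0.0169] spin -0.799
```

Emit:
arm_command:
  plan:
    - {"grip":-1,"slide":[0.03,-0.013,0],"spin":0}
    - {"grip":-1,"slide":[0.07,-0.029,0],"spin":0}
    - {"grip":-1,"slide":[0.09,-0.038,0],"spin":0}
    - {"grip":-1,"slide":[0.1,-0.042,0],"spin":0}
    - {"grip":-1,"slide":[0.1,-0.042,0],"spin":0}
    - {"grip":-1,"slide":[0.08,-0.034,0],"spin":0}
    - {"grip":-1,"slide":[0.05,-0.021,0],"spin":0}
    - {"grip":-1,"slide":[0.0275,-0.011,0],"spin":0}
    - {"grip":-1,"slide":[0,0,0],"spin":0}
    - {"grip":-1,"slide":[0,0,0],"spin":0}

```text
time: 37.65
tool_pos: [0.4745, -0.0301, 0.1874]
ee_rot: [-3.141, 0.0, 1.57]
wrist_force: [0.9, 0.2, 0.2]
width: 0.094
finger_force: 0.0
```

```bash
python3 go.py .4748 -.0298 .046 94
python3 - <<'E'
from h import *
c=cam('wrist'); im=snapshot('wrist')[:,:,::-1].copy(); cv2.imwrite('pics/w10.png',im)
cv2.imwrite('pics/c10.png',cv2.resize(im[150:320,220:420],None,fx=3,fy=3,interpolation=cv2.INTER_CUBIC))
print(((proj('wrist',[[.4748,-.0298,.046]],c)-[220,150]+.5)*3-.5).round())
E
```

```text
t 37.65 pos [ 0.4745 -0.0301  0.1874] rot [-1.7995e+02  2.0000e-02  8.9960e+01] w 0.094 F [0.9 0.2 0.2] grip 0.0
before [0.0008 0.0008 0.2828] after [0.0008 0.0009 0.2828] spin -0.807
[[298. 254.]]
```

View pics/c10.png

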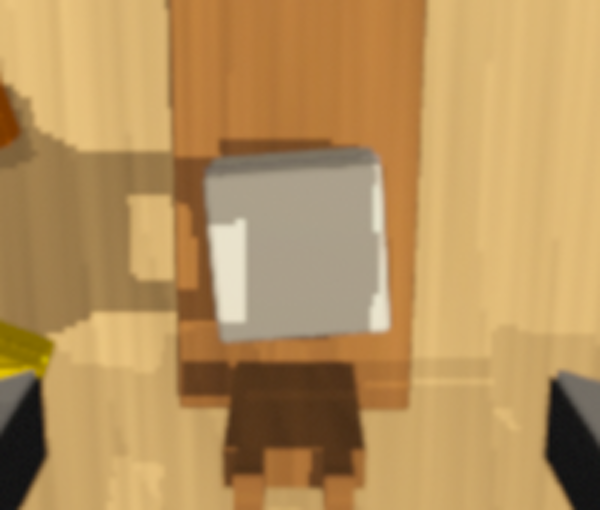

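The square box is centred at crop (299,252) (predicted (298,254)), with sides turned by about 4°. The yellow decoy at the left is clear of the fingers. Descending.

Emit:
arm_command:
  plan:
    - {"grip":-1,"slide":[0.0008,0.0008,0.04],"spin":-0.8}
    - {"grip":-1,"slide":[0,0,0.07],"spin":0}
    - {"grip":-1,"slide":[0,0,0.07],"spin":0}
    - {"grip":-1,"slide":[0,0,0.055],"spin":0}
    - {"grip":-1,"slide":[0,0,0.03],"spin":0}
    - {"grip":-1,"slide":[0,0,0.012],"spin":0}
    - {"grip":-1,"slide":[0,0,0.005],"spin":0}
    - {"grip":-1,"slide":[0,0,0],"spin":0}

```text
time: 38.7
tool_pos: [0.4756, -0.0293, 0.0479]
ee_rot: [3.14, 0.001, 1.641]
wrist_force: [0.6, -0.3, -0.5]
width: 0.0938
finger_force: 0.0
```

```bash
python3 go.py .4748 -.0298 .045 94
```

```text
t 38.7 pos [ 0.4756 -0.0293  0.0479] rot [1.799e+02 3.000e-02 9.400e+01] w 0.0938 F [ 0.6 -0.3 -0.5] grip 0.0
before [-0.0008 -0.0017  0.0057] after [-0.0008 -0.0017  0.0057] spin -0.0
```

Emit:
arm_command:
  plan:
    - {"grip":-1,"slide":[-0.0005,-0.001,0.005],"spin":0}
    - {"grip":1,"slide":[0,0,0],"spin":0}
    - {"grip":1,"slide":[0,0,0],"spin":0}
    - {"grip":1,"slide":[0,0,0],"spin":0}
    - {"grip":1,"slide":[0,0,0],"spin":0}
    - {"grip":1,"slide":[0,0,0],"spin":0}
    - {"grip":1,"slide":[0,0,0],"spin":0}
    - {"grip":1,"slide":[0,0,0],"spin":0}
    - {"grip":1,"slide":[0,0,0],"spin":0}

```text
time: 39.83
tool_pos: [0.4745, -0.0295, 0.0445]
ee_rot: [3.141, 0.0, 1.641]
wrist_force: [0.2, -0.2, 0.7]
width: 0.0517
finger_force: 30.0
```

Emit:
arm_command:
  plan:
    - {"grip":1,"slide":[0,0,-0.01],"spin":0}
    - {"grip":1,"slide":[0,0,-0.02],"spin":0}
    - {"grip":1,"slide":[0,0,-0.05],"spin":0}
    - {"grip":1,"slide":[0,0,-0.09],"spin":0}
    - {"grip":1,"slide":[0,0,-0.07],"spin":0}
    - {"grip":1,"slide":[0,0,-0.02],"spin":0}
    - {"grip":1,"slide":[0,0,0],"spin":0}
    - {"grip":1,"slide":[0,0,0],"spin":0}

```text
time: 40.83
tool_pos: [0.4733, -0.0293, 0.1725]
ee_rot: [-3.138, -0.001, 1.641]
wrist_force: [0.2, 0.6, -1.9]
width: 0.0523
finger_force: 30.0
```

```bash
python3 go.py .592 .3125 .17 77.4
```

```text
t 40.83 pos [ 0.4733 -0.0293  0.1725] rot [-1.798e+02 -5.000e-02  9.400e+01] w 0.0523 F [ 0.2  0.6 -1.9] grip 30.0
before [0.6653 0.2845 0.0044] after [0.7189 0.0825 0.0052] spin 3.32
```

Emit:
arm_command:
  plan:
    - {"grip":1,"slide":[0.03,0.013,0],"spin":0}
    - {"grip":1,"slide":[0.06,0.026,0],"spin":0}
    - {"grip":1,"slide":[0.09,0.038,0],"spin":0}
    - {"grip":1,"slide":[0.1,0.043,0],"spin":0}
    - {"grip":1,"slide":[0.1,0.043,0],"spin":0}
    - {"grip":1,"slide":[0.1,0.043,0],"spin":0}
    - {"grip":1,"slide":[0.09,0.038,0],"spin":0}
    - {"grip":1,"slide":[0.06,0.026,0],"spin":0}
    - {"grip":1,"slide":[0.035,0.0145,0],"spin":0}
    - {"grip":1,"slide":[0,0,0],"spin":1}

```text
time: 42.08
tool_pos: [0.5922, 0.3151, 0.172]
ee_rot: [-3.139, 0.001, 1.554]
wrist_force: [0.4, 0.1, -1.0]
width: 0.0518
finger_force: 30.0
```

Emit:
arm_command:
  plan:
    - {"grip":1,"slide":[0,0,0],"spin":1}
    - {"grip":1,"slide":[0,0,0],"spin":1}
    - {"grip":1,"slide":[0,0,0],"spin":0.32}
    - {"grip":1,"slide":[0,0,0],"spin":0}
    - {"grip":1,"slide":[0,0,0],"spin":0}

```text
time: 42.7
tool_pos: [0.5929, 0.3124, 0.1741]
ee_rot: [-3.141, 0.0, 1.352]
wrist_force: [0.3, -0.2, -1.9]
width: 0.0518
finger_force: 30.0
```

```bash
python3 go.py .592 .3125 .0385 77.4
python3 - <<'E'
from h import *
c=cam('wrist'); im=snapshot('wrist')[:,:,::-1].copy(); cv2.imwrite('pics/w11.png',im)
a=np.radians(77.4); x=np.array([np.cos(a),np.sin(a)]); y=np.array([x[1],-x[0]])
P=[np.r_[np.array([.592,.3125])+.038*x+s*.038*y,.006] for s in(-1,1)]
print(proj('wrist',P,c).round(1))
hsv=cv2.cvtColor(im,cv2.COLOR_BGR2HSV)
g=cv2.morphologyEx((hsv[...,1]<70).astype(np.uint8),cv2.MORPH_OPEN,np.ones((3,3)))
for v in (190,195,200,205,215,225):
    w=np.where(g[v,220:420])[0]+220; print(v,(w.min(),w.max()) if len(w) else None)
E
```

```text
t 42.7 pos [0.5929 0.3124 0.1741] rot [-1.7998e+02  2.0000e-02  7.7450e+01] w 0.0518 F [ 0.3 -0.2 -1.9] grip 30.0
before [-1.000e-04 -1.800e-03  2.712e-01] after [-1.000e-04 -1.800e-03  2.712e-01] spin 0.01
[[277.1 188.1]
 [358.3 188.1]]
190 (np.int64(278), np.int64(358))
195 (np.int64(279), np.int64(358))
200 (np.int64(279), np.int64(358))
205 (np.int64(279), np.int64(358))
215 (np.int64(280), np.int64(357))
225 (np.int64(280), np.int64(357))
```

View pics/w11.png

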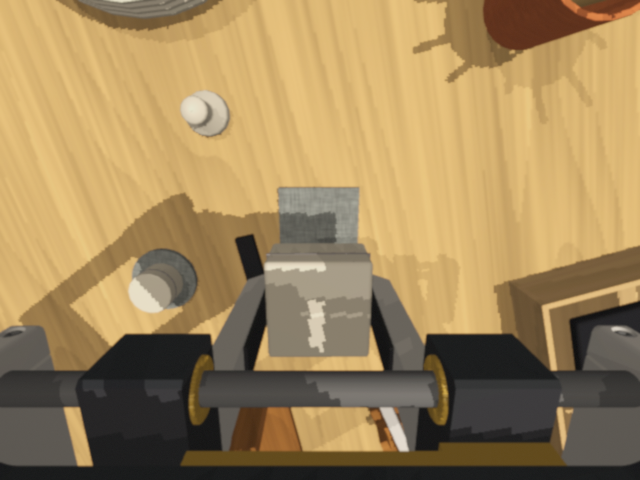

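Square pad edges (278–358, top row ≈188) match the prediction and the held box is square to the pad. The small round box stands centred on its pad at (163,280).

Emit:
arm_command:
  plan:
    - {"grip":1,"slide":[0,-0.0015,0.03],"spin":0}
    - {"grip":1,"slide":[0,0,0.06],"spin":0}
    - {"grip":1,"slide":[0,0,0.06],"spin":0}
    - {"grip":1,"slide":[0,0,0.05],"spin":0}
    - {"grip":1,"slide":[0,0,0.03],"spin":0}
    - {"grip":1,"slide":[0,0,0.018],"spin":0}
    - {"grip":1,"slide":[0,0,0.01],"spin":0}
    - {"grip":1,"slide":[0,0,0.006],"spin":0}
    - {"grip":1,"slide":[0,0,0],"spin":0}
    - {"grip":1,"slide":[0,0,0],"spin":0}

```text
time: 44.0
tool_pos: [0.5928, 0.3125, 0.0432]
ee_rot: [3.14, -0.001, 1.351]
wrist_force: [0.4, 0.7, -0.4]
width: 0.0517
finger_force: 30.0
```

```bash
python3 go.py .592 .3125 .0385 77.4
```

```text
t 44.0 pos [0.5928 0.3125 0.0432] rot [ 1.7993e+02 -4.0000e-02  7.7400e+01] w 0.0517 F [ 0.4  0.7 -0.4] grip 30.0
before [-0.0004 -0.0015  0.0094] after [-0.0004 -0.0015  0.0094] spin 0.001
```

Emit:
arm_command:
  plan:
    - {"grip":1,"slide":[0,-0.001,0.004],"spin":0}
    - {"grip":1,"slide":[0,0,0.003],"spin":0}
    - {"grip":1,"slide":[0,0,0.002],"spin":0}
    - {"grip":1,"slide":[0,0,0],"spin":0}
    - {"grip":-0.4,"slide":[0,0,0],"spin":0}
    - {"grip":-0.5,"slide":[0,0,0],"spin":0}
    - {"grip":-0.5,"slide":[0,0,0],"spin":0}
    - {"grip":-0.5,"slide":[0,0,-0.02],"spin":0}
    - {"grip":-0.5,"slide":[0,0,-0.06],"spin":0}
    - {"grip":-0.5,"slide":[0,0,-0.1],"spin":0}

```text
time: 45.25
tool_pos: [0.5907, 0.3119, 0.1269]
ee_rot: [-3.138, 0.003, 1.351]
wrist_force: [1.0, -0.4, -0.5]
width: 0.0704
finger_force: 0.0
```

Emit:
arm_command:
  plan:
    - {"grip":-0.5,"slide":[0,0,-0.1],"spin":0}
    - {"grip":-0.5,"slide":[0,-0.09,-0.05],"spin":0}
    - {"grip":-0.5,"slide":[0,-0.1,0],"spin":0}
    - {"grip":-0.5,"slide":[0,-0.1,0],"spin":0}
    - {"grip":-0.5,"slide":[0,-0.1,0],"spin":0}
    - {"grip":-0.5,"slide":[0.05,-0.05,0],"spin":0}
    - {"grip":-0.5,"slide":[0,0,0],"spin":0}

```text
time: 46.12
tool_pos: [0.3813, 0.3862, 0.2041]
ee_rot: [3.141, -0.001, 1.355]
wrist_force: [-0.4, -1.5, 0.7]
width: 0.0707
finger_force: 0.0
```

Run:
```python
from h import *
im=snapshot('top')[:,:,::-1].copy(); cv2.imwrite('pics/topF.png',cv2.convertScaleAbs(im,alpha=1.3))
sc=snapshot('scene')[:,:,::-1]; cv2.imwrite('pics/scF.png',sc)
hsv=cv2.cvtColor(im,cv2.COLOR_BGR2HSV)
# white tops vs grey pads
print([hsv[int(v),int(u)] for u,v in [(487,205),(151,201),(160,292),(482,299)]])
print(proj('top',[[.5896,-.3033,.04],[.592,.3125,.04],[.428,.2925,.036],[.4162,-.291,.036],[.643,.0033,.036]]).round())
```

```text
[array([ 28,  29, 130], dtype=uint8), array([ 41,  26, 135], dtype=uint8), array([ 20,  38, 122], dtype=uint8), array([ 26,  31, 130], dtype=uint8)]
[[494. 202.]
 [143. 198.]
 [153. 293.]
 [488. 301.]
 [321. 171.]]
```

View pics/topF.png

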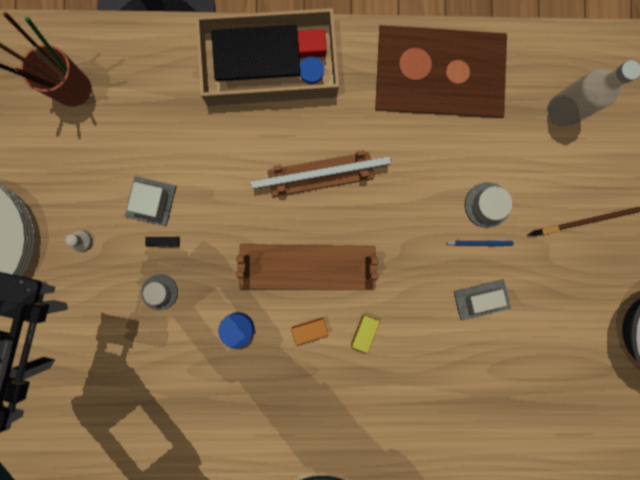

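The final view shows every box on its own pad: round (494,204), square (146,200), small round (155,292), oblong (489,300). The bar is in both forks at (320,173) and the arm is clear. Handing in.

```bash
python3 -c "
from bench import ticket
print(ticket.close_job())"
```

```text
the job is handed in; nothing more can be done
None
```

The bar lies in both forks of its stand, all four boxes stand released on their own pads in the last top view, and the job is handed in; no verdict came back.

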